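# Pack the cleaned chamber-liner channels

### The arm

A 6-joint arm with a two-finger parallel gripper is mounted at the origin on the work surface. World frame = base frame: x ahead of the robot, y to its left, z up, the work surface at z = 0. Lengths are in m, angles in rad, forces in N, time in s.
With the tool pointing down it reaches from about 0.25 to 0.775 m from the base axis. Payload 4 kg.
Tool frame: the origin (TCP) lies where the fingers leave the gripper's body, on its centre line; the fingertips stand 97 mm ahead of it and the grasp point (between the pads) lies 78 mm ahead of it (env.grip_point_offset is the distance from the TCP to the grasp point, in m); x points along the fingers, z is the direction in which the jaws open and shut, and the axes are right-handed (so a half turn about x gives the same grasp; the last joint's range is limited). The gripper opens to 94 mm and grips with 3 to 60 N. Pads are 16 mm wide; open, the fingers measure 119 mm over their backs; the gripper's body (75 mm by 177 mm) begins 78 mm behind the grasp point.
Start: joints at [1.02, 0.087, 1.371, -0, 1.684, -0.103], TCP at [0.238, 0.496, 0.303] pointing down, gripper open.
Joint ranges: [-3.1, 3.1], [-0.76, 2.03], [0.27, 2.55], [-1.08, 4.22], [0.17, 2.65], [-2.57, 2.57]. Speed limits (rad/s): [2.79, 2.79, 3.14, 3.14, 3.14, 3.14].

### API

Orientations are given as a unit quaternion [x, y, z, w].
In Python, from rig import env gives the robot as it stands. The module is installed in compiled form; this text tells all that it offers.
- The arm moves only by the tool step_arm, never from a script. Its argument "deltas" is a list of rows, each a list of 7 numbers: the turn, a rotation vector about the tool's x, y, z in rad, then the shift along the tool's x, y, z in m, then the opening, from 0 (shut) to 1 (fully open). A call has exactly 10 rows; each row is the pose to reach, as a shift and turn from the pose measured when the call began, along the tool's axes at that moment; what a row does not reach only later rows make up. A row lasts 1/8 s, in which the tool goes at most 62.5 mm and 10.7 degrees, less where a joint would pass 70% of its speed; a pose out of reach is approached as far as the arm can. A call with a gripper value outside its range is refused whole. The fingers move at their own pace and stop on an object; "newtons" is the grip in N (left out, the last holds). Time passes only in rows, so rows that repeat a pose let the fingers close, or fill a call up. It gives the time, the measured TCP pose, the force and the opening at its end, in the units of the state.
- env.sense(): the state, without advancing time (a new reading comes with each control period).
- env.read_camera(name): name is "scene" or "top" or "wrist"; returns a dict with "frame" (384x512x3 uint8, red, green, blue), "fovy" (degrees; the focal length in pixels is half the picture's height over the tangent of half this angle, whatever the lens; pixels are square), "cx", "cy" (the principal point, pixels), "T" (4x4, takes a point from camera to world coordinates). Camera axes: x right, y down, z forward; pixel columns grow to the right and rows downward; lengths in m; the calibration is good to about 2 mm. A picture is of the moment at which its call begins. There is no depth.
- env.sign_off(): hands the job in, once; it reports no verdict.
The state is a dict: "time_s": time; "qpos": joint angles; "qd": joint speeds; "joint_efforts": joint torques, N m; "eef_pos": TCP position; "eef_rot": TCP orientation; "wrist_force": force on the tool from outside, world axes, zero at the start; "ft_torque": the same for the moment, N m; "grip_width": finger opening in m.
Only numpy, scipy, OpenCV 4.12 (cv2) and the standard library are available. Lean on these libraries where they do the work, as an engineer would, in place of code of your own. Each camera call takes 0.05 s, during which the arm holds its last target. There are 200 camera calls.

### The job

Finish packing the cleaned liner channels in the flat black rack, where three lie side by side with their open sides up. Take the two narrow channels lying open side down, by the grip bars, and lower one gently over each of the two gaps in the row, still open side down, so that its two flanges hang inside the open channels left and right of the gap and it sits flat, with its ends in line with those of the row. Do not drop them in, and leave the broad channel where it lies.

Things in the scene. Friction and masses are not known exactly. Their poses are not given: they have to be found in the camera images.
- rack: Sizes in mm. Black plate 140 (x) by 252 (y), fixed, with three fixed channels open side up, 120 long (x), 64 wide, walls 4, at y = -84, 0, +84; floors 12, flange tops 38 above the table. The 20 wide gaps between them are centred at y = -42 and +42, x = 0; a narrow channel centred there has 14 play each side and seats with its origin 12 above the table. Origin: centre of the underside, on the table; z up.
- channel_a: Narrow loose channel (two alike): bare aluminium U-section lying open side down, 120 mm long (its x), 64 mm wide (y), 30 mm high, walls 4 mm; on its back, centred, a black grip bar 50 mm long (x), 18 mm wide (y), 38 mm high, its top 68 mm above the flange edges. About 0.2 kg. Origin: centre of the underside, level with the flange edges (on the table, z = 0); z up through the bar.
- channel_b: Narrow loose channel (two alike): bare aluminium U-section lying open side down, 120 mm long (its x), 64 mm wide (y), 30 mm high, walls 4 mm; on its back, centred, a black grip bar 50 mm long (x), 18 mm wide (y), 38 mm high, its top 68 mm above the flange edges. About 0.2 kg. Origin: centre of the underside, level with the flange edges (on the table, z = 0); z up through the bar.
- broad_channel: Broad channel of another set, to be left alone: like the narrow ones, open side down with the same bar, 120 mm long and 30 mm high, but 104 mm wide (y). Origin: centre of its underside, on the table.
Mind the look-alikes: they are no part of the job. Leave any green, purple or yellow look-alike of the channel_b alone.

How it is judged:
At the end, for the whole second after the job is handed in: Over each gap sits one narrow channel, open side down, flanges in the channels on both sides and on their floors (6 mm in height), within 15 mm of the gap's middle, 20 mm along it, 10 degrees of its direction, 5 degrees of level, at rest (((x of channel_a in the frame of rack between -0.02 and 0.02 m and y of channel_a in the frame of rack between 0.027 and 0.057 m and z of channel_a in the frame of rack between 0.006 and 0.018 m and angle between the x axis of each of channel_a, channel_b and the x axis of rack, either way round below 0.175 rad and angle between each of channel_a, channel_b's own z axis and vertical below 0.09 rad and linear speed of each of channel_a, channel_b below 0.02 m/s and x of channel_b in the frame of rack between -0.02 and 0.02 m and y of channel_b in the frame of rack between -0.057 and -0.027 m and z of channel_b in the frame of rack between 0.006 and 0.018 m) or (x of channel_a in the frame of rack between -0.02 and 0.02 m and y of channel_a in the frame of rack between -0.057 and -0.027 m and z of channel_a in the frame of rack between 0.006 and 0.018 m and angle between the x axis of each of channel_a, channel_b and the x axis of rack, either way round below 0.175 rad and angle between each of channel_a, channel_b's own z axis and vertical below 0.09 rad and linear speed of each of channel_a, channel_b below 0.02 m/s and x of channel_b in the frame of rack between -0.02 and 0.02 m and y of channel_b in the frame of rack between 0.027 and 0.057 m and z of channel_b in the frame of rack between 0.006 and 0.018 m))); the robot touches nothing.
It fails at once if a narrow channel is dropped into the rack (falls more than about 2 cm: faster than 0.6 m/s) ((horizontal distance between channel_a and rack below 0.1 m and z of channel_a in the frame of rack below 0.035 m and linear speed of channel_a above 0.6 m/s) or (horizontal distance between channel_b and rack below 0.1 m and z of channel_b in the frame of rack below 0.035 m and linear speed of channel_b above 0.6 m/s)).
It fails at once if the broad channel is moved more than 30 mm (distance of broad_channel from where it was at the start of the episode above 0.03 m).
It also fails if it takes over 64 s, if anything falls off the work surface, if the arm or the gripper's body presses on something with over 40 N, if the wrist force passes 120 N, or if a joint passes its speed limit or range.

## Working session

There is one attempt and no reset: what is moved stays moved. The work goes in short steps, Python scripts to look and compute and a tool call to move; the robot and the scene stay as the last step left them, time stands still between calls to the robot, and variables do not carry over. Pictures are saved under pics/ and viewed, about 8 in all and at most 12, crops included, and the job is handed in when it is done.

Besides the shell and the picture viewer there is one more tool, called after "Call:" as name(argument=value, ...) on one line, values as JSON. step_arm: Moves the arm, as the interface text tells. Its arguments: {"type":"object","properties":{"deltas":{"type":"array"},"newtons":{"type":"number"}},"required":["deltas"]}

```bash
mkdir -p pics; python3 - <<'E'
from rig import env
import cv2,json,numpy as np
for n in("top","scene"):
    c=env.read_camera(n); cv2.imwrite(f"pics/{n}0.png",c["frame"][:,:,::-1])
    np.savez(f"{n}0.npz",**c); print(n,c["fovy"],c["cx"],c["cy"],np.round(c["T"],4).tolist())
print(env.sense(),env.grip_point_offset)
E
```

```text
top 42.987213626499155 259.93144873915026 185.49939359011844 [[0.0262, -0.9932, 0.1134, 0.2785], [-0.9996, -0.0249, 0.0127, -0.1426], [-0.0098, -0.1137, -0.9935, 1.5894], [0.0, 0.0, 0.0, 1.0]]
scene 52.8499931274315 255.62807172883356 189.56730354975687 [[-0.7677, 0.3234, -0.5533, 1.0512], [0.6404, 0.4202, -0.6429, 0.5742], [0.0246, -0.8479, -0.5296, 0.6268], [0.0, 0.0, 0.0, 1.0]]
{'time_s': 0.1, 'qpos': array([ 1.01991203e+00,  8.78838806e-02,  1.37203239e+00, -3.12116560e-05,
        1.68360895e+00, -1.03137885e-01]), 'qd': array([ 0.00019549, -0.00204767, -0.00254319,  0.00043197,  0.00185247,
        0.00125246]), 'joint_efforts': array([ 2.98603642e-03, -3.41252196e+01, -3.03301585e+01,  7.19824503e-02,
        3.04094155e-02, -8.80690823e-05]), 'eef_pos': array([0.23799373, 0.49552403, 0.3016554 ]), 'eef_rot': array([-0.37682949,  0.59913461,  0.37620513,  0.59791885]), 'wrist_force': array([ 0.18157887, -0.33376943,  0.33246667]), 'ft_torque': array([-0.01653687, -0.00384439, -0.00729012]), 'grip_width': 0.09371383338759132} 0.0784
```

View pics/top0.png

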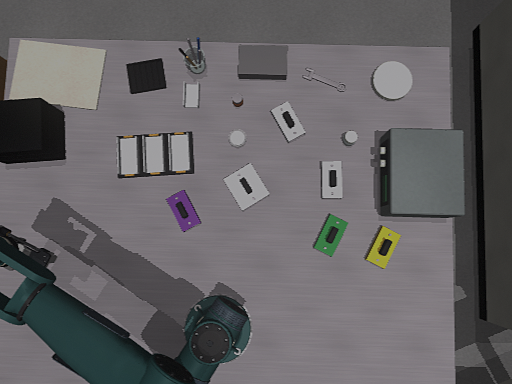

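View pics/scene0.png

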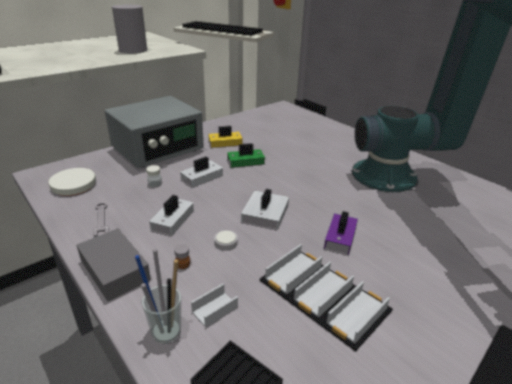

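The top view shows the rack at about (155,154). The narrow bare channels are at (288,121) and (332,180), and the broad one is at (247,187). Green, purple and yellow are decoys.

```bash
cat > h.py <<'E'
import numpy as np,cv2
from scipy.spatial.transform import Rotation as R
def ray(c,px,z):
    f=192/np.tan(np.radians(c["fovy"])/2); T=c["T"]
    px=np.atleast_2d(px).astype(float)
    d=np.c_[(px[:,0]-c["cx"])/f,(px[:,1]-c["cy"])/f,np.ones(len(px))]@T[:3,:3].T
    o=T[:3,3]; return (o+d*((z-o[2])/d[:,2])[:,None])[:,:2]
def rect(c,mask,z):
    ys,xs=np.nonzero(mask); p=ray(c,np.c_[xs,ys],z).astype(np.float32)
    (x,y),(w,h),a=cv2.minAreaRect(p*1000)
    if w<h: w,h,a=h,w,a+90
    return x/1000,y/1000,w,h,(a+90)%180-90   # long-axis angle, deg
def largest(m):
    n,l,s,_=cv2.connectedComponentsWithStats(m.astype(np.uint8)); 
    return l==1+np.argmax(s[1:,4])
E
python3 - <<'E'
from h import *
c=dict(np.load("top0.npz")); I=c["frame"].astype(int); g=I.mean(2)
cv2.imwrite("pics/crop0.png",cv2.resize(c["frame"][90:260,105:355,::-1],None,fx=3.2,fy=3.2,interpolation=cv2.INTER_CUBIC))
for n,(u,v,r) in dict(A=(288,121,24),B=(332,180,26),broad=(247,187,28)).items():
    s=np.zeros(g.shape,bool); s[v-r:v+r,u-r:u+r]=1
    w=largest(s&(g>175)); print(n,np.round(rect(c,w,.03),3),w.sum())
    b=largest(s&(g<60)); print("  bar",np.round(rect(c,b,.068),3),np.round(ray(c,np.argwhere(b)[:,::-1].mean(0),.06),4))
s=np.zeros(g.shape,bool); s[120:190,108:205]=1
k=largest(s&((g<60)|(g>175))); print("rack",np.round(rect(c,k,.02),3))
E
```

```text
A [ 0.704 -0.195  0.     0.     0.   ] 1
  bar [ 0.668 -0.208 53.793 21.502 27.259] [[ 0.6692 -0.2077]]
B [  0.516  -0.355   9.667   0.    -88.581] 4
  bar [ 0.482 -0.35  50.88  15.71   0.567] [[ 0.4824 -0.3515]]
broad [ 0.479 -0.058  0.     0.     0.   ] 1
  bar [ 0.452 -0.079 52.096 17.229 32.464] [[ 0.4518 -0.0784]]
rack [ 5.51000e-01  2.23000e-01  2.47003e+02  1.39571e+02 -8.48110e+01]
```

View pics/crop0.png

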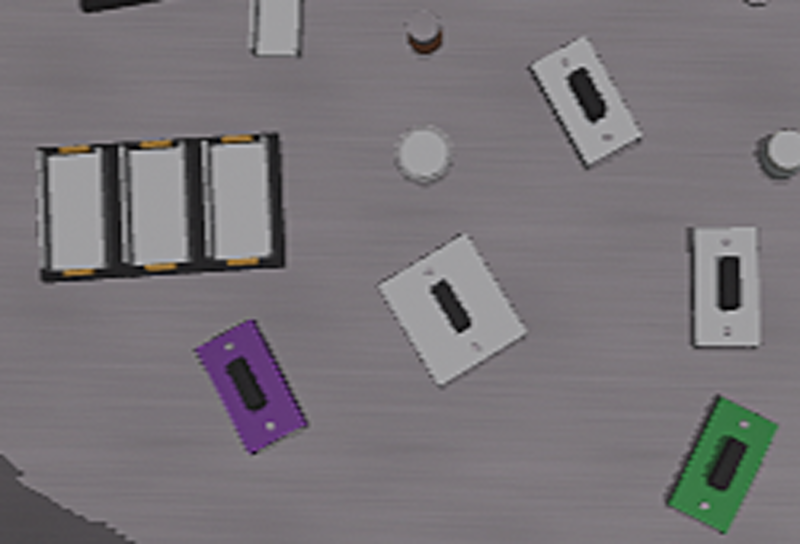

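The crop confirms the top-view layout. The narrow pair are the ones at crop (585,100) and (727,287), and the broad one is at (452,310). I'll fly over the rack for a close look with the wrist camera.

```bash
cat >> h.py <<'E'
def goto(s,x,y,z,yaw):
    """channel/tool yaw deg; prints turn and shift in tool axes; z=grasp point height"""
    R0=R.from_quat(s["eef_rot"]); a=np.radians(yaw); best=None
    for sg in(1,-1):
        zz=sg*np.array([-np.sin(a),np.cos(a),0]); xx=np.array([0,0,-1.])
        R1=R.from_matrix(np.c_[xx,np.cross(zz,xx),zz])
        d=(R0.inv()*R1).as_rotvec(); q6=s["qpos"][5]
        if best is None or np.linalg.norm(d)<np.linalg.norm(best): best=d
    sh=R0.inv().apply(np.array([x,y,z+.0784])-s["eef_pos"])
    print("turn",np.round(best,3),"shift",np.round(sh,4)); return best,sh
E
python3 - <<'E'
from h import *; from rig import env
s=env.sense(); goto(s,.551,.223,.27,5); goto(s,.668,-.208,.2,27.3)
E
```

```text
turn [-0.535 -0.002 -0.001] shift [-0.0466 -0.4001 -0.1102]
turn [-0.924 -0.002 -0.001] shift [ 0.024  -0.6922 -0.448 ]
```

Call:
step_arm(deltas=[[-0.05, 0, 0, -0.005, -0.04, -0.011, 1], [-0.11, 0, 0, -0.01, -0.09, -0.024, 1], [-0.18, 0, 0, -0.016, -0.14, -0.038, 1], [-0.26, 0, 0, -0.024, -0.2, -0.055, 1], [-0.34, 0, 0, -0.03, -0.26, -0.07, 1], [-0.42, 0, 0, -0.037, -0.31, -0.086, 1], [-0.48, 0, 0, -0.042, -0.36, -0.1, 1], [-0.535, -0.002, 0, -0.0466, -0.4, -0.11, 1], [-0.535, -0.002, 0, -0.0466, -0.4, -0.11, 1], [-0.535, -0.002, 0, -0.0466, -0.4, -0.11, 1]], newtons=25)

```text
time_s: 1.35
eef_pos: [0.5506, 0.2235, 0.3477]
eef_rot: [-0.521, 0.478, 0.522, 0.477]
wrist_force: [1.0, -1.0, 0.3]
grip_width: 0.0942
```

```bash
python3 - <<'E'
from h import *; from rig import env
c=env.read_camera("wrist"); np.savez("w1.npz",**c); cv2.imwrite("pics/w1.png",c["frame"][:,:,::-1])
s=env.sense(); print(s["time_s"],s["eef_pos"],s["qpos"].round(3),c["fovy"],np.round(c["T"],3).tolist())
goto(s,.551,.223,.27,5); goto(s,.668,-.208,.2,27.3)
E
```

```text
1.4 [0.55024635 0.22391275 0.34793462] [ 2.910e-01  1.840e-01  1.174e+00  1.000e-03  1.786e+00 -1.368e+00] 59.30209858011918 [[-0.087, 0.959, 0.269, 0.471], [0.996, 0.083, 0.024, 0.217], [0.0, 0.27, -0.963, 0.429], [0.0, 0.0, 0.0, 1.0]]
turn [ 0.001  0.001 -0.002] shift [-0.0005 -0.0007 -0.001 ]
turn [-0.389  0.001 -0.002] shift [ 0.0691 -0.0795 -0.4406]
```

View pics/w1.png

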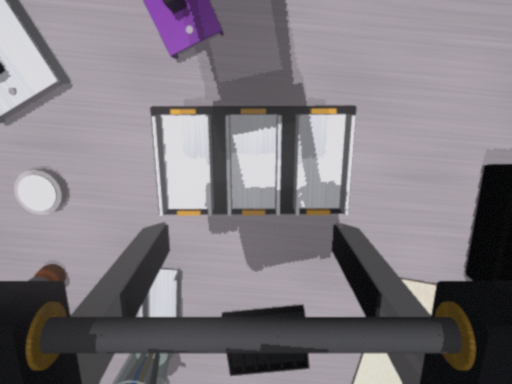

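The wrist view shows the whole rack. Its plate corners are at about (151,107), (356,106), (349,214) and (161,214), and the gaps are dark strips near u=218 and u=288.

```bash
python3 - <<'E'
from h import *
c=dict(np.load("w1.npz")); p=ray(c,[(151,107),(356,106),(349,214.5),(161,215)],.008)
print(p.round(4)); print(cv2.minAreaRect((p*1000).astype(np.float32)), p.mean(0))
dy=p[1]+p[2]-p[0]-p[3]; print("yaw",np.degrees(np.arctan2(-dy[0],dy[1])))
g=c["frame"].mean(2)
for v in(130,160,190): print(v,"".join("#" if t<70 else "." for t in g[v,145:362]))
for v in(110,115,120,200,205,210,214,216): print(v,g[v,[155,218,288,350]].round())
E
```

```text
[[0.4959 0.0982]
 [0.4732 0.3456]
 [0.6119 0.3602]
 [0.6342 0.1124]]
((553.931396484375, 229.20516967773438), (139.47900390625, 250.3402099609375), 5.240137577056885) [0.55381545 0.22909756]
yaw 5.18239291110188
130 ...................................................................#############..........................................................############...................................................................
160 ....................................................................############.........................................................############....................................................................
190 .....................................................................############.......................................................#############....................................................................
110 [67. 52. 47. 58.]
115 [93. 50. 50. 94.]
120 [155.  53.  50. 106.]
200 [168.  59.  45. 167.]
205 [164.  57.  45. 165.]
210 [167.  56.  44. 165.]
214 [163.  91.  88. 165.]
216 [165. 115. 109. 167.]
```

Call:
step_arm(deltas=[[-0.04, 0, 0, 0.005, -0.008, -0.04, 0.6], [-0.09, 0, 0, 0.013, -0.018, -0.09, 0.6], [-0.14, 0, 0, 0.022, -0.028, -0.15, 0.6], [-0.2, 0, 0, 0.033, -0.039, -0.21, 0.6], [-0.25, 0, 0, 0.043, -0.05, -0.27, 0.6], [-0.3, 0, 0, 0.052, -0.06, -0.33, 0.6], [-0.35, 0, 0, 0.061, -0.07, -0.39, 0.6], [-0.389, 0.001, -0.002, 0.069, -0.079, -0.44, 0.6], [-0.389, 0.001, -0.002, 0.069, -0.079, -0.44, 0.6], [-0.389, 0.001, -0.002, 0.069, -0.079, -0.44, 0.6]])

```text
time_s: 2.65
eef_pos: [0.6675, -0.2056, 0.2786]
eef_rot: [-0.604, 0.367, 0.604, 0.368]
wrist_force: [0.1, -0.5, 0.1]
grip_width: 0.0563
```

```bash
python3 - <<'E'
from h import *; from rig import env
c=env.read_camera("wrist"); np.savez("w2.npz",**c); cv2.imwrite("pics/w2.png",c["frame"][:,:,::-1])
s=env.sense(); print(s["time_s"],s["eef_pos"],s["qpos"].round(3),s["grip_width"])
goto(s,.668,-.208,.2,27.3)
E
```

```text
2.7 [ 0.66755471 -0.20519692  0.27922565] [-3.800e-01  4.290e-01  9.980e-01  1.000e-03  1.714e+00 -2.429e+00] 0.05652278404180937
turn [0.003 0.    0.001] shift [ 0.0008  0.0009 -0.0027]
```

View pics/w2.png

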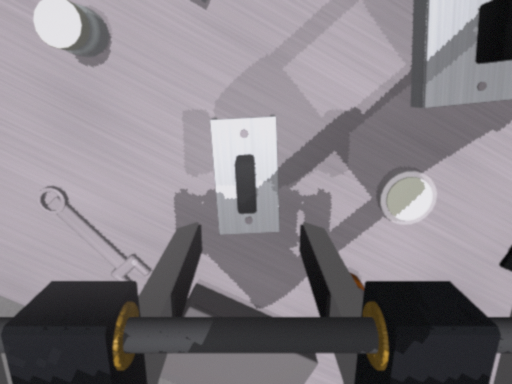

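The narrow channel A is in view. Its top-face corners are at about (211,120), (276,117), (279,233) and (219,235), with the bar between (237,155) and (257,213).

```bash
python3 - <<'E'
from h import *; from rig import env
c=dict(np.load("w2.npz")); g=c["frame"].mean(2)
p=ray(c,[(211,120),(276,117),(279,233),(219,235)],.03); print(cv2.minAreaRect((p*1000).astype(np.float32)),p.mean(0))
d=p[2]+p[3]-p[0]-p[1]; yaw=np.degrees(np.arctan2(d[1],d[0])); print(yaw)
m=np.zeros(g.shape,bool); m[140:225,228:265]=1; b=largest(m&(g<75))
ys,xs=np.nonzero(b); print(xs.min(),xs.max(),ys.min(),ys.max()); print("bar",np.round(rect(c,b,.06),4))
x,y=p.mean(0); s=env.sense(); goto(s,x,y,.2,yaw); goto(s,x,y,.053,yaw)
E
```

```text
((671.71630859375, -207.4658660888672), (119.92266845703125, 63.32368469238281), 29.98099708557129) [ 0.67152366 -0.20743182]
29.86048292602336
236 255 156 212
bar [ 0.6697 -0.2087 53.6757 16.4463 29.5998]
turn [-0.042  0.     0.001] shift [ 0.0008 -0.0025 -0.0038]
turn [-0.042  0.     0.001] shift [ 0.1478 -0.0023 -0.0038]
```

Call:
step_arm(deltas=[[-0.02, 0, 0, 0.01, -0.001, -0.002, 0.6], [-0.042, 0, 0.001, 0.03, -0.0024, -0.0038, 0.6], [-0.042, 0, 0.001, 0.055, -0.0024, -0.0038, 0.6], [-0.042, 0, 0.001, 0.08, -0.0024, -0.0038, 0.6], [-0.042, 0, 0.001, 0.105, -0.0024, -0.0038, 0.6], [-0.042, 0, 0.001, 0.125, -0.0024, -0.0038, 0.6], [-0.042, 0, 0.001, 0.14, -0.0024, -0.0038, 0.6], [-0.042, 0, 0.001, 0.147, -0.0024, -0.0038, 0.6], [-0.042, 0, 0.001, 0.147, -0.0024, -0.0038, 0.6], [-0.042, 0, 0.001, 0.147, -0.0024, -0.0038, 0.6]])

```text
time_s: 3.95
eef_pos: [0.6721, -0.2076, 0.1335]
eef_rot: [0.613, -0.354, -0.611, -0.354]
wrist_force: [0.2, 1.4, 0.0]
grip_width: 0.0565
```

Call:
step_arm(deltas=[[0, 0, 0, 0, 0, 0, 0], [0, 0, 0, 0, 0, 0, 0], [0, 0, 0, 0, 0, 0, 0], [0, 0, 0, 0, 0, 0, 0], [0, 0, 0, 0, 0, 0, 0], [0, 0, 0, 0, 0, 0, 0], [0, 0, 0, -0.01, 0, 0, 0], [0, 0, 0, -0.03, 0, 0, 0], [0, 0, 0, -0.055, 0, 0, 0], [0, 0, 0, -0.08, 0, 0, 0]], newtons=30)

```text
time_s: 5.2
eef_pos: [0.6721, -0.2076, 0.2161]
eef_rot: [0.613, -0.354, -0.611, -0.355]
wrist_force: [-0.3, -0.4, -1.4]
grip_width: 0.0178
```

```bash
python3 - <<'E'
from h import *; from rig import env
c=env.read_camera("wrist"); np.savez("w3.npz",**c); cv2.imwrite("pics/w3.png",c["frame"][:,:,::-1])
s=env.sense(); print(s["time_s"],s["eef_pos"],s["qpos"].round(3),s["grip_width"],s["wrist_force"])
goto(s,.550,.270,.16,5.2)
E
```

```text
5.25 [ 0.67336133 -0.20807878  0.22098443] [-0.38   0.453  1.081  0.     1.597 -2.472] 0.017944512522493888 [ 0.72186482 -0.45994967  1.13647701]
turn [ 0.43  -0.007  0.009] shift [-0.0207 -0.1312  0.4759]
```

View pics/w3.png

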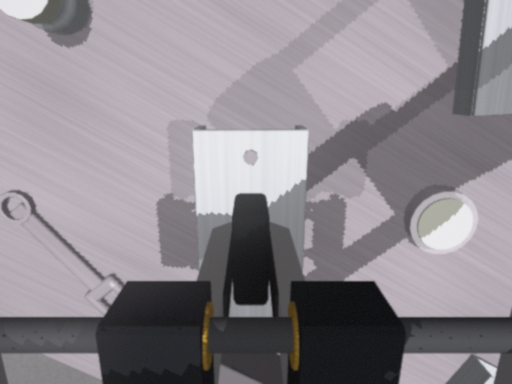

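The bar is gripped at 17.9 mm and the channel hangs level. Now I carry it above the left gap.

Call:
step_arm(deltas=[[0.02, 0, 0, -0.005, -0.006, 0.02, 0], [0.06, 0, 0, -0.01, -0.016, 0.06, 0], [0.1, 0, 0, -0.015, -0.03, 0.11, 0], [0.15, 0, 0, -0.02, -0.045, 0.165, 0], [0.2, 0, 0, -0.02, -0.06, 0.22, 0], [0.25, 0, 0, -0.02, -0.076, 0.275, 0], [0.3, 0, 0, -0.02, -0.091, 0.33, 0], [0.35, 0, 0, -0.02, -0.106, 0.385, 0], [0.39, -0.003, 0.005, -0.02, -0.12, 0.435, 0], [0.43, -0.007, 0.009, -0.0207, -0.131, 0.476, 0]])

```text
time_s: 6.5
eef_pos: [0.549, 0.2721, 0.2394]
eef_rot: [0.522, -0.476, -0.522, -0.477]
wrist_force: [0.2, 1.0, -1.8]
grip_width: 0.0177
```

Call:
step_arm(deltas=[[0, 0, 0, 0, 0, 0, 0], [0, 0, 0, 0, 0, 0, 0], [0, 0, 0, 0, 0, 0, 0], [0, 0, 0, 0, 0, 0, 0], [0, 0, 0, 0, 0, 0, 0], [0, 0, 0, 0, 0, 0, 0], [0, 0, 0, 0, 0, 0, 0], [0, 0, 0, 0, 0, 0, 0], [0, 0, 0, 0, 0, 0, 0], [0, 0, 0, 0, 0, 0, 0]])

```text
time_s: 7.75
eef_pos: [0.549, 0.2722, 0.2394]
eef_rot: [0.522, -0.476, -0.522, -0.477]
wrist_force: [-0.2, -0.4, -1.3]
grip_width: 0.0175
```

```bash
python3 - <<'E'
from h import *; from rig import env
c=dict(np.load("w3.npz")); print("held edge mid rel (along)",ray(c,[(251,130)],.1175)-[.6734,-.2081])
c=env.read_camera("wrist"); np.savez("w4.npz",**c); cv2.imwrite("pics/w4.png",c["frame"][:,:,::-1])
s=env.sense(); print(s["time_s"],s["eef_pos"],s["qpos"].round(3),s["grip_width"],s["wrist_force"])
goto(s,.550,.270,.16,5.2);goto(s,.550,.270,.055+.014,5.2)
E
```

```text
held edge mid rel (along) [[-0.05467445 -0.029642  ]]
7.8 [0.54894688 0.27220202 0.23935939] [ 0.368  0.245  1.315  0.     1.58  -1.294] 0.017631711793021025 [ 0.32357658 -0.12422446 -1.34161314]
turn [0.    0.    0.001] shift [ 0.001  -0.0008 -0.0023]
turn [0.    0.    0.001] shift [ 0.092  -0.0007 -0.0023]
```

View pics/w4.png

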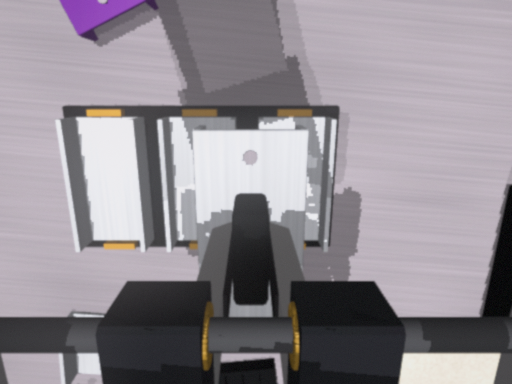

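The held channel is over the left gap. Its near end lies at v≈130, and the plate corners are at about (63,107), (339,107), (331,247) and (77,249). I check the rack pose from here.

```bash
python3 - <<'E'
from h import *; from rig import env
c=dict(np.load("w4.npz")); p=ray(c,[(63,107),(339,107),(331,247),(77,249)],.008)
print(cv2.minAreaRect((p*1000).astype(np.float32)),p.mean(0))
d=p[2]+p[3]-p[0]-p[1]; print(np.degrees(np.arctan2(d[1],d[0])))
x,y=p.mean(0); a=np.radians(5.2); L=np.array([x,y])+.042*np.array([-np.sin(a),np.cos(a)]); print("L",L)
# outer flange tops (z .038): left wall and right wall lines, near/far ends
q=ray(c,[(57,121),(78,250),(336,118),(329,246)],.038); print(q.round(4), q.mean(0))
E
```

```text
((553.8818969726562, 225.06402587890625), (139.78338623046875, 257.1749267578125), 5.705505847930908) [0.55422188 0.22701901]
4.1268508529993015
L [0.55041531 0.26884615]
[[0.5054 0.1088]
 [0.6211 0.1204]
 [0.4822 0.3369]
 [0.5962 0.3489]] [0.55122868 0.22874605]
```

Call:
step_arm(deltas=[[0, 0, 0, 0.004, -0.002, -0.002, 0], [0, 0, 0, 0.014, -0.003, -0.0023, 0], [0, 0, 0, 0.026, -0.003, -0.0023, 0], [0, 0, 0, 0.038, -0.003, -0.0023, 0], [0, 0, 0, 0.05, -0.003, -0.0023, 0], [0, 0, 0, 0.06, -0.003, -0.0023, 0], [0, 0, 0, 0.068, -0.003, -0.0023, 0], [0, 0, 0, 0.075, -0.003, -0.0023, 0], [0, 0, 0, 0.081, -0.003, -0.0023, 0], [0, 0, 0, 0.086, -0.003, -0.0023, 0]])

```text
time_s: 9.05
eef_pos: [0.5523, 0.2703, 0.1532]
eef_rot: [0.523, -0.476, -0.522, -0.477]
wrist_force: [0.4, -0.4, -0.5]
grip_width: 0.0181
```

Call:
step_arm(deltas=[[0, 0, 0, 0.001, 0, 0, 0], [0, 0, 0, 0.002, 0, 0, 0], [0, 0, 0, 0.003, 0, 0, 0], [0, 0, 0, 0.004, 0, 0, 0], [0, 0, 0, 0.005, 0, 0, 0], [0, 0, 0, 0.006, 0, 0, 0], [0, 0, 0, 0.007, 0, 0, 0], [0, 0, 0, 0.007, 0, 0, 0], [0, 0, 0, 0.007, 0, 0, 0], [0, 0, 0, 0.007, 0, 0, 0]])

```text
time_s: 10.3
eef_pos: [0.5524, 0.2703, 0.1463]
eef_rot: [0.523, -0.476, -0.522, -0.477]
wrist_force: [0.5, 0.2, -2.5]
grip_width: 0.018
```

Call:
step_arm(deltas=[[0, 0, 0, 0.0005, 0, 0, 0], [0, 0, 0, 0.001, 0, 0, 0], [0, 0, 0, 0.0015, 0, 0, 0], [0, 0, 0, 0.002, 0, 0, 0], [0, 0, 0, 0.002, 0, 0, 0], [0, 0, 0, 0.002, 0, 0, 0], [0, 0, 0, 0.002, 0, 0, 0], [0, 0, 0, 0.002, 0, 0, 0], [0, 0, 0, 0.002, 0, 0, 0], [0, 0, 0, 0.002, 0, 0, 0]])

```text
time_s: 11.55
eef_pos: [0.5524, 0.2703, 0.1454]
eef_rot: [0.523, -0.476, -0.522, -0.477]
wrist_force: [-2.6, -0.8, 5.5]
grip_width: 0.0177
```

Contact: the force turned to +5.5 N at the seating height. I release and lift.

Call:
step_arm(deltas=[[0, 0, 0, 0, 0, 0, 0.3], [0, 0, 0, 0, 0, 0, 0.5], [0, 0, 0, 0, 0, 0, 0.5], [0, 0, 0, 0, 0, 0, 0.5], [0, 0, 0, -0.005, 0, 0, 0.5], [0, 0, 0, -0.02, 0, 0, 0.5], [0, 0, 0, -0.045, 0, 0, 0.5], [0, 0, 0, -0.075, 0, 0, 0.5], [0, 0, 0, -0.11, 0, 0, 0.5], [0, 0, 0, -0.15, 0, 0, 0.5]])

```text
time_s: 12.8
eef_pos: [0.5519, 0.2701, 0.2975]
eef_rot: [0.523, -0.476, -0.522, -0.478]
wrist_force: [-0.1, 0.4, -1.4]
grip_width: 0.047
```

```bash
python3 - <<'E'
from h import *; from rig import env
c=env.read_camera("wrist"); np.savez("w5.npz",**c); cv2.imwrite("pics/w5.png",c["frame"][:,:,::-1])
s=env.sense(); print(s["time_s"],s["eef_pos"],s["qpos"].round(3),s["grip_width"])
goto(s,.4824,-.351,.2,.6)
E
```

```text
12.85 [0.55337202 0.2706579  0.3050422 ] [ 0.363  0.226  1.208 -0.     1.692 -1.299] 0.046720503944011144
turn [0.081 0.005 0.014] shift [ 0.0224  0.1277 -0.6127]
```

View pics/w5.png

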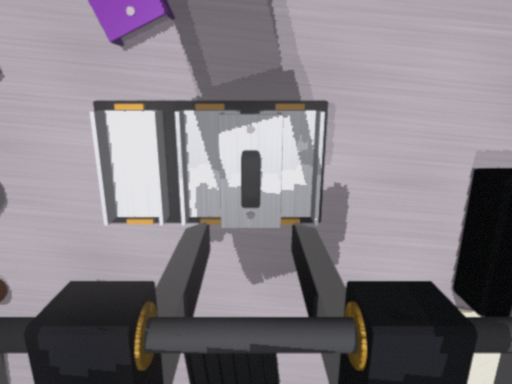

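The first channel sits flat over the left gap, bar at (250,178), with its ends at v≈112 and 227 in line with the row. Now the second channel.

Call:
step_arm(deltas=[[0.005, 0, 0, 0, 0.005, -0.025, 0.6], [0.012, 0, 0, 0, 0.014, -0.07, 0.6], [0.02, 0, 0, 0, 0.025, -0.12, 0.6], [0.03, 0, 0, 0, 0.036, -0.175, 0.6], [0.035, 0, 0, 0, 0.048, -0.23, 0.6], [0.04, 0, 0, 0, 0.06, -0.285, 0.6], [0.045, 0, 0, 0, 0.071, -0.34, 0.6], [0.05, 0.002, 0.005, 0.005, 0.082, -0.395, 0.6], [0.06, 0.003, 0.009, 0.01, 0.094, -0.45, 0.6], [0.07, 0.005, 0.014, 0.015, 0.104, -0.5, 0.6]])

```text
time_s: 14.1
eef_pos: [0.4951, -0.2386, 0.2877]
eef_rot: [0.506, -0.495, -0.504, -0.495]
wrist_force: [0.6, 0.4, -0.2]
grip_width: 0.0565
```

```bash
python3 - <<'E'
from h import *; from rig import env
goto(env.sense(),.4824,-.351,.2,.6)
E
```

```text
turn [ 0.01  -0.002  0.002] shift [ 0.0095  0.015  -0.1121]
```

Call:
step_arm(deltas=[[0.005, 0, 0, 0.003, 0.004, -0.03, 0.6], [0.01, -0.001, 0.001, 0.006, 0.009, -0.065, 0.6], [0.01, -0.002, 0.002, 0.009, 0.013, -0.095, 0.6], [0.01, -0.002, 0.002, 0.0095, 0.015, -0.112, 0.6], [0.01, -0.002, 0.002, 0.0095, 0.015, -0.112, 0.6], [0.01, -0.002, 0.002, 0.0095, 0.015, -0.112, 0.6], [0.01, -0.002, 0.002, 0.0095, 0.015, -0.112, 0.6], [0.01, -0.002, 0.002, 0.0095, 0.015, -0.112, 0.6], [0.01, -0.002, 0.002, 0.0095, 0.015, -0.112, 0.6], [0.01, -0.002, 0.002, 0.0095, 0.015, -0.112, 0.6]])

```text
time_s: 15.35
eef_pos: [0.4825, -0.3507, 0.2784]
eef_rot: [0.503, -0.497, -0.503, -0.497]
wrist_force: [-0.4, -0.0, 0.8]
grip_width: 0.0563
```

```bash
python3 - <<'E'
from h import *; from rig import env
c=env.read_camera("wrist"); np.savez("w6.npz",**c); cv2.imwrite("pics/w6.png",c["frame"][:,:,::-1])
s=env.sense(); print(s["time_s"],s["eef_pos"],s["qpos"].round(3),s["grip_width"])
E
```

```text
15.4 [ 0.48243535 -0.35081569  0.27831846] [-0.724  0.197  1.296  0.     1.649 -2.305] 0.056418308659871165
```

View pics/w6.png

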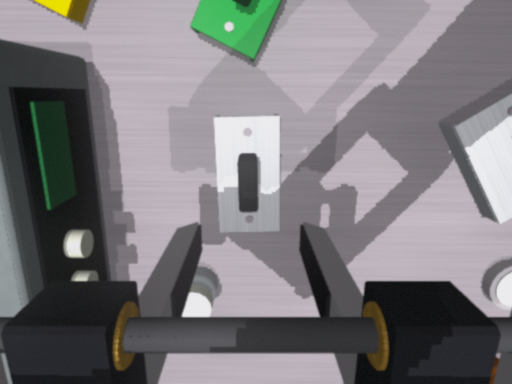

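The channel's top-face corners are at (214,116), (280,115), (280,232) and (219,232), with the bar around (248,182).

```bash
python3 - <<'E'
from h import *; from rig import env
c=dict(np.load("w6.npz")); g=c["frame"].mean(2)
p=ray(c,[(214,116),(280,115),(280,232),(219,232)],.03); print(cv2.minAreaRect((p*1000).astype(np.float32)),p.mean(0))
d=p[2]+p[3]-p[0]-p[1]; yaw=np.degrees(np.arctan2(d[1],d[0])); print(yaw)
m=np.zeros(g.shape,bool); m[140:225,228:270]=1; b=largest(m&(g<75)); print("bar",np.round(rect(c,b,.06),4))
x,y=p.mean(0); s=env.sense(); goto(s,x,y,.055,yaw)
E
```

```text
((482.7458801269531, -352.3769226074219), (120.46747589111328, 64.17727661132812), 1.442567229270935) [ 0.48251529 -0.35265467]
1.7021910797498296
bar [ 0.4814 -0.3533 52.2006 15.7352  0.8574]
turn [-0.019  0.     0.   ] shift [ 0.1449 -0.     -0.0019]
```

Call:
step_arm(deltas=[[-0.01, 0, 0, 0.01, 0, -0.001, 0.6], [-0.015, 0, 0, 0.03, 0, -0.002, 0.6], [-0.015, 0, 0, 0.055, 0, -0.002, 0.6], [-0.015, 0, 0, 0.08, 0, -0.002, 0.6], [-0.015, 0, 0, 0.105, 0, -0.002, 0.6], [-0.015, 0, 0, 0.125, 0, -0.002, 0.6], [-0.015, 0, 0, 0.138, 0, -0.002, 0.6], [-0.015, 0, 0, 0.145, 0, -0.002, 0.6], [-0.015, 0, 0, 0.145, 0, -0.002, 0.6], [-0.015, 0, 0, 0.145, 0, -0.002, 0.6]])

```text
time_s: 16.65
eef_pos: [0.4829, -0.3532, 0.1343]
eef_rot: [0.507, -0.493, -0.506, -0.494]
wrist_force: [0.0, -0.2, -1.1]
grip_width: 0.0561
```

Call:
step_arm(deltas=[[0, 0, 0, 0, 0, 0, 0], [0, 0, 0, 0, 0, 0, 0], [0, 0, 0, 0, 0, 0, 0], [0, 0, 0, 0, 0, 0, 0], [0, 0, 0, 0, 0, 0, 0], [0, 0, 0, 0, 0, 0, 0], [0, 0, 0, -0.01, 0, 0, 0], [0, 0, 0, -0.03, 0, 0, 0], [0, 0, 0, -0.06, 0, 0, 0], [0, 0, 0, -0.095, 0, 0, 0]], newtons=30)

```text
time_s: 17.9
eef_pos: [0.4823, -0.3527, 0.2294]
eef_rot: [-0.506, 0.494, 0.506, 0.494]
wrist_force: [0.5, -0.9, -1.8]
grip_width: 0.0179
```

```bash
python3 - <<'E'
from h import *; from rig import env
s=env.sense(); print(s["time_s"],s["eef_pos"],s["grip_width"],s["wrist_force"])
goto(s,.558,.186,.19,5.2)
E
```

```text
17.9 [ 0.48229429 -0.35269591  0.22943556] 0.017887943590409988 [ 0.48466123 -0.8732685  -1.81507504]
turn [-0.065  0.001 -0.   ] shift [-0.0387 -0.0893  0.5366]
```

Call:
step_arm(deltas=[[0, 0, 0, -0.02, -0.004, 0.02, 0], [-0.005, 0, 0, -0.035, -0.01, 0.06, 0], [-0.01, 0, 0, -0.0387, -0.019, 0.115, 0], [-0.02, 0, 0, -0.0387, -0.029, 0.175, 0], [-0.03, 0, 0, -0.0387, -0.039, 0.235, 0], [-0.035, 0, 0, -0.0387, -0.049, 0.295, 0], [-0.045, 0, 0, -0.0387, -0.059, 0.355, 0], [-0.05, 0, 0, -0.0387, -0.069, 0.415, 0], [-0.06, 0, 0, -0.0387, -0.078, 0.47, 0], [-0.065, 0, 0, -0.0387, -0.085, 0.51, 0]])

```text
time_s: 19.15
eef_pos: [0.554, 0.1618, 0.2685]
eef_rot: [-0.522, 0.476, 0.523, 0.476]
wrist_force: [0.7, -0.1, -2.0]
grip_width: 0.0177
```

```bash
python3 - <<'E'
from h import *; from rig import env
s=env.sense(); print(s["eef_pos"]);goto(s,.558,.186,.16,5.2)
E
```

```text
[0.55399757 0.16175404 0.26845991]
turn [ 0.002  0.001 -0.   ] shift [ 0.0301 -0.0062  0.0237]
```

Call:
step_arm(deltas=[[0, 0, 0, 0.003, -0.002, 0.008, 0], [0, 0, 0, 0.01, -0.005, 0.018, 0], [0, 0, 0, 0.02, -0.007, 0.0237, 0], [0, 0, 0, 0.027, -0.007, 0.0237, 0], [0, 0, 0, 0.03, -0.007, 0.0237, 0], [0, 0, 0, 0.03, -0.007, 0.0237, 0], [0, 0, 0, 0.03, -0.007, 0.0237, 0], [0, 0, 0, 0.03, -0.007, 0.0237, 0], [0, 0, 0, 0.03, -0.007, 0.0237, 0], [0, 0, 0, 0.03, -0.007, 0.0237, 0]])

```text
time_s: 20.4
eef_pos: [0.5588, 0.1861, 0.2386]
eef_rot: [-0.522, 0.476, 0.523, 0.477]
wrist_force: [-0.6, -0.0, -2.7]
grip_width: 0.0179
```

```bash
python3 - <<'E'
from h import *; from rig import env
c=env.read_camera("wrist"); np.savez("w7.npz",**c); cv2.imwrite("pics/w7.png",c["frame"][:,:,::-1])
s=env.sense(); print(s["time_s"],s["eef_pos"],s["grip_width"],s["wrist_force"])
goto(s,.559,.186,.0565,5.2)
E
```

```text
20.45 [0.55876185 0.18609168 0.23852963] 0.017794411123211607 [ 0.32053521  0.26569175 -1.80534692]
turn [ 0.002  0.001 -0.   ] shift [ 0.1036 -0.0003 -0.0002]
```

View pics/w7.png

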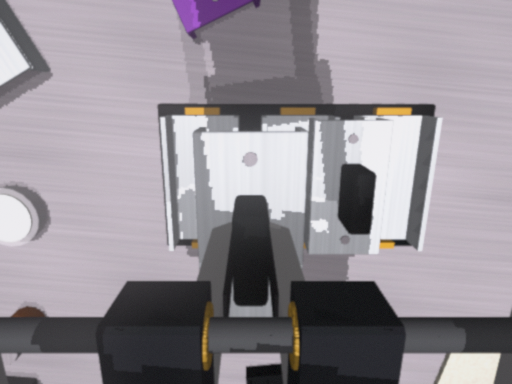

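The held channel is centred over the right gap: the gap strip at u≈239–261 lines up with the channel centre at u≈250. The placed channel is clear on the right. Lowering now.

Call:
step_arm(deltas=[[0, 0, 0, 0.004, 0, 0, 0], [0, 0, 0, 0.014, 0, 0, 0], [0, 0, 0, 0.026, 0, 0, 0], [0, 0, 0, 0.038, 0, 0, 0], [0, 0, 0, 0.05, 0, 0, 0], [0, 0, 0, 0.06, 0, 0, 0], [0, 0, 0, 0.068, 0, 0, 0], [0, 0, 0, 0.075, 0, 0, 0], [0, 0, 0, 0.081, 0, 0, 0], [0, 0, 0, 0.086, 0, 0, 0]])

```text
time_s: 21.7
eef_pos: [0.5588, 0.1861, 0.1523]
eef_rot: [-0.522, 0.476, 0.523, 0.477]
wrist_force: [-0.2, -0.1, -1.9]
grip_width: 0.0177
```

Call:
step_arm(deltas=[[0, 0, 0, 0.001, 0, 0, 0], [0, 0, 0, 0.002, 0, 0, 0], [0, 0, 0, 0.003, 0, 0, 0], [0, 0, 0, 0.004, 0, 0, 0], [0, 0, 0, 0.005, 0, 0, 0], [0, 0, 0, 0.006, 0, 0, 0], [0, 0, 0, 0.0065, 0, 0, 0], [0, 0, 0, 0.0065, 0, 0, 0], [0, 0, 0, 0.0065, 0, 0, 0], [0, 0, 0, 0.0065, 0, 0, 0]])

```text
time_s: 22.95
eef_pos: [0.5588, 0.1862, 0.1464]
eef_rot: [-0.522, 0.476, 0.523, 0.477]
wrist_force: [-2.8, 0.1, 3.0]
grip_width: 0.0175
```

Contact at the seating height (+3 N). Release and lift.

Call:
step_arm(deltas=[[0, 0, 0, 0, 0, 0, 0.3], [0, 0, 0, 0, 0, 0, 0.45], [0, 0, 0, 0, 0, 0, 0.45], [0, 0, 0, 0, 0, 0, 0.45], [0, 0, 0, -0.005, 0, 0, 0.45], [0, 0, 0, -0.02, 0, 0, 0.45], [0, 0, 0, -0.045, 0, 0, 0.45], [0, 0, 0, -0.075, 0, 0, 0.45], [0, 0, 0, -0.11, 0, 0, 0.45], [0, 0, 0, -0.15, 0, 0, 0.45]])

```text
time_s: 24.2
eef_pos: [0.5586, 0.186, 0.2985]
eef_rot: [-0.523, 0.476, 0.523, 0.477]
wrist_force: [0.7, -0.5, -0.4]
grip_width: 0.0422
```

Call:
step_arm(deltas=[[0, 0, 0, -0.01, 0, 0, 0.5], [0, 0, 0, -0.02, 0, 0, 0.5], [0, 0, 0, -0.02, 0, 0, 0.5], [0, 0, 0, -0.02, 0, 0, 0.5], [0, 0, 0, -0.02, 0, 0, 0.5], [0, 0, 0, -0.02, 0, 0, 0.5], [0, 0, 0, -0.02, 0, 0, 0.5], [0, 0, 0, -0.02, 0, 0, 0.5], [0, 0, 0, -0.02, 0, 0, 0.5], [0, 0, 0, -0.02, 0, 0, 0.5]])

```text
time_s: 25.45
eef_pos: [0.5586, 0.186, 0.3185]
eef_rot: [-0.523, 0.476, 0.523, 0.477]
wrist_force: [-0.3, -0.4, -0.2]
grip_width: 0.0473
```

```bash
python3 - <<'E'
from h import *; from rig import env
c=env.read_camera("wrist"); np.savez("w8.npz",**c); cv2.imwrite("pics/w8.png",c["frame"][:,:,::-1])
s=env.sense(); print(s["time_s"],s["eef_pos"],s["wrist_force"],abs(s["qd"]).max())
g=c["frame"].mean(2); t=dict(env.read_camera("top")); o=dict(np.load("top0.npz"))
for k in(t,o):
    m=np.zeros(g.shape,bool); m[159:215,219:275]=1; b=largest(m&(k["frame"].mean(2)<60)); print("broad bar",ray(k,np.argwhere(b)[:,::-1].mean(0),.06))
E
```

```text
25.5 [0.55855768 0.1860123  0.31853118] [-0.38187845  0.17523391  0.16748663] 0.0037559480957941914
broad bar [[ 0.45192676 -0.07798907]]
broad bar [[ 0.45182864 -0.07839428]]
```

View pics/w8.png

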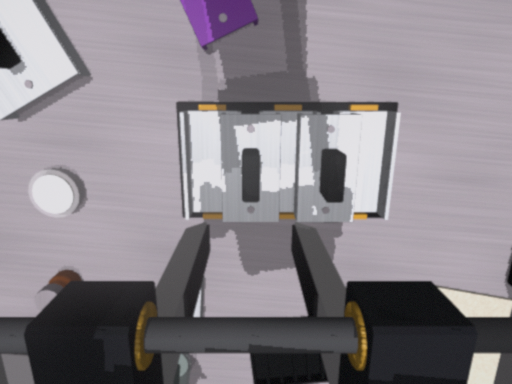

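Both channels sit flat in the row, with bars at (251,175) and (332,175) and ends in line with the rack channels. The broad channel hasn't moved. I do one numeric check and sign off if it passes.

```bash
python3 - <<'E'
from h import *; from rig import env
c=dict(np.load("w8.npz")); g=c["frame"].mean(2)
p=ray(c,[(177,102),(397,102),(391,217),(185,217)],.008); o=p.mean(0); print("rack",o,cv2.minAreaRect((p*1000).astype(np.float32))[1])
a=np.radians(5.2); Rm=np.array([[np.cos(a),-np.sin(a)],[np.sin(a),np.cos(a)]]); ok=True
# end-edge corners of each channel top face (z=.042)
for n,q,sg in(("R",[(222,113),(280,113),(280,221),(223,221)],-1),("L",[(301,113),(359,113),(352,221),(299,221)],1)):
    w=ray(c,q,.042); r=(w.mean(0)-o)@Rm; d=w[2]+w[3]-w[0]-w[1]
    y=np.degrees(np.arctan2(d[1],d[0])); print(n,r.round(4),y,cv2.minAreaRect((w*1000).astype(np.float32))[1])
    ok&=abs(r[0])<.013 and abs(r[1]-sg*.042)<.010
print(ok)
if ok: print(env.sign_off())
E
```

```text
rack [0.55247502 0.22995093] (137.5620880126953, 256.1308898925781)
R [ 0.0012 -0.0429] 5.592965258195585 (119.37237548828125, 64.49420166015625)
L [0.0011 0.0398] 6.549586182747128 (120.73453521728516, 60.013763427734375)
True
the job is handed in; nothing more can be done
None
```

Both narrow channels now sit over the two gaps in the rack, open side down. I took each one by its grip bar, lowered it until light contact (5.5 N on the left, 3 N on the right), released it and lifted clear, then handed the job in at about 25.6 s.

- **Position:** in the last wrist picture, both are about 1 mm off along the gap and 1–2 mm off its middle. Their direction is within about 1.5° of the rack's.
- **Height:** contact came at the height expected for seating. I did not measure the final height or tilt directly, but both looked flat in the pictures.
- **Broad channel:** its bar is within 0.5 mm of where it started, and the coloured look-alikes were not handled.
- **Disagreement:** the first overhead estimate of the rack was about 6 mm off in y from the wrist camera's. I used the wrist camera's, and two later wrist pictures agreed with it to within about 2 mm. In the last picture my rack corners, read by eye, gave sizes 2–4 mm off the true ones, so the offsets above are good to only a few mm.

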